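# Turn the display turntable until the pickup faces the pointer

## Task

On the model-town bench, spin the display turntable by pushing the pegs on its rim with the fingertips, until the model pickup truck (open load bed behind its cab) faces the front, its nose in line with the fixed brass pointer; leave it at rest there. Push gently and only on the turntable: the models stand loose on it and must ride along where they are, untouched, never pinched, lifted or shaken out of place. Leave the other things on the bench where they are.

Things in the scene. Friction and masses are not known exactly. Their poses are not given: they have to be found in the camera images.
- base: the turntable's fixed foot, a flat black disc on the bench (135 mm radius) carrying the brass pointer at its front. Origin on the bench at the turntable's turning axis; its -x axis points horizontally from the axis to the pointer, z up. It cannot move.
- pointer_tip (a point): tip of the fixed brass arrow, 178 mm from the turning axis (8 mm outside the disc's edge) and 44 mm above the bench. The arrow and its upright reach from 178 to 230 mm from the axis, up to 30 mm wide; the highest point is 44 mm above the bench.
- disc: the wooden turning disc, 170 mm radius, 19 mm thick, top face 45 mm above the bench. Origin on the turning axis at the disc's underside (26 mm above the bench), z up; its axes turn with it. It turns either way, more than a whole turn, with a light steady drag of about 0.12 N m (0.8 N at the pegs), and stays where it is left, coasting a degree or so after a push at 0.1 m/s.
- peg (a point): foot of one of the disc's eight identical upright wooden finger pegs (14 mm diameter, 26 mm tall, tops 71 mm above the bench), on the disc's top face. The pegs stand 155 mm from the turning axis, every 45 degrees; this one is at 22.5 degrees counter-clockwise from the disc's own x axis.
- pickup_nose (a point): front of the pickup at mid-width, 12 mm above the disc, about 124 mm from the turning axis.
- pickup: model pickup truck, bonnet, small cab and open load bed, dark green, 84 mm long, 34 mm wide, 31 mm high, standing loose on the disc with its nose outwards. Origin: centre of its underside; its -x axis points to its nose, z up. It stands about 82 mm from the turning axis, along the disc's -x axis (half-way between two pegs).
- sedan: model sedan car, low cab in the middle, bonnet and boot, dark green, 84 mm long, 34 mm wide, 28 mm high, standing loose on the disc with its nose outwards. Origin: centre of its underside; its -x axis points to its nose, z up. About 82 mm out along the disc's -y axis.
- van: model box van, small cab and tall closed box, dark green, 84 mm long, 34 mm wide, 35 mm high, standing loose on the disc with its nose outwards. Origin: centre of its underside; its -x axis points to its nose, z up. About 82 mm out along the disc's +x axis.
- tanker: model tanker truck, small cab and round lying tank, dark green, 84 mm long, 34 mm wide, 37 mm high, standing loose on the disc with its nose outwards. Origin: centre of its underside; its -x axis points to its nose, z up. About 82 mm out along the disc's +y axis.
- paint_jar: loose paint jar with white cap, 40 mm diameter, 50 mm high. A bystander on the bench. Origin: centre of its underside.
- glue_bottle: loose glue bottle, 34 mm diameter, 85 mm high. A bystander on the bench. Origin: centre of its underside.
- brush: loose paint brush, 150 mm long, lying beside the turntable. A bystander on the bench. Origin: underside, under its middle; it lies along its x axis.

How it is judged:
At the end, for the whole second after the job is handed in: The pickup's nose is on the pointer's side, within 15 mm sideways of the pointer's centre line (about 7 degrees of turn); the disc is at rest (below 0.05 rad/s); all four models stand upright on the disc, at rest, within 15 mm of their places on it (y of pickup_nose in the frame of base between -0.015 and 0.015 m and x of pickup_nose in the frame of base below -0.1 m and angular speed of disc below 0.05 rad/s and height (world z) of pickup between 0.04 and 0.05 m and angle between each of pickup, sedan, van, tanker's own z axis and vertical below 0.15 rad and linear speed of each of pickup, sedan, van, tanker below 0.02 m/s and height (world z) of sedan between 0.04 and 0.05 m and height (world z) of van between 0.04 and 0.05 m and height (world z) of tanker between 0.04 and 0.05 m and x of pickup in the frame of disc between -0.097 and -0.067 m and y of pickup in the frame of disc between -0.015 and 0.015 m and x of sedan in the frame of disc between -0.015 and 0.015 m and y of sedan in the frame of disc between -0.097 and -0.067 m and x of van in the frame of disc between 0.067 and 0.097 m and y of van in the frame of disc between -0.015 and 0.015 m and x of tanker in the frame of disc between -0.015 and 0.015 m and y of tanker in the frame of disc between 0.067 and 0.097 m); the robot touches nothing.
It fails at once if a model on the turntable is touched by the robot (contact force between any of the fingers, the arm and pickup above 0.3 N or contact force between any of the fingers, the arm and sedan above 0.3 N or contact force between any of the fingers, the arm and van above 0.3 N or contact force between any of the fingers, the arm and tanker above 0.3 N).
It fails at once if a model is lifted, or falls off the disc (height (world z) of any of pickup, sedan, van, tanker above 0.057 m or height (world z) of any of pickup, sedan, van, tanker below 0.035 m).
It fails at once if the turntable is pushed roughly (over 25 N) (contact force between the fingers and disc above 25 N).
It fails at once if the turntable is pushed with something other than the fingers (contact force between the arm and disc above 1 N).
It fails at once if a bystander on the bench is moved more than 15 mm (distance of any of paint_jar, glue_bottle, brush from where it was at the start of the episode above 0.015 m).
It also fails if it takes over 58 s, if anything falls off the work surface, if the arm or the gripper's body presses on something with over 40 N, if the wrist force passes 120 N, or if a joint passes its speed limit or range.

## Robot

A 6-joint arm with a two-finger parallel gripper is mounted at the origin on the work surface. World frame = base frame: x ahead of the robot, y to its left, z up, the work surface at z = 0. Lengths are in m, angles in rad, forces in N, time in s.
With the tool pointing down it reaches from about 0.275 to 0.85 m from the base axis. Payload 19 kg.
Tool frame: the origin (TCP) lies midway between the tips of the shut fingers; the grasp point (between the pads) lies 19 mm behind it; z points along the fingers, y is the line along which they close (so a half turn about z gives the same grasp; the last joint's range is limited). The gripper opens to 85 mm and grips with 20 to 120 N. Pads are 22 mm wide; open, the fingers measure 114 mm over their backs; the gripper's body (76 mm by 85 mm) begins 54 mm behind the grasp point. The pads swing forward as they close: fully open they stand 13 mm farther back than shut.
Start: joints at [-1.346, 0.15, 1.437, -0, 1.554, -0.134], TCP at [0.202, -0.538, 0.231] pointing down, gripper open.
Joint ranges: [-2.8, 2.8], [-0.68, 2.1], [0.12, 2.68], [-1.39, 4.53], [0.16, 2.79], [-2.81, 2.81]. Speed limits (rad/s): [1.89, 1.89, 2.22, 3.01, 3.01, 3.01].

## Interface

Orientations are given as a unit quaternion [w, x, y, z].
In Python, from cell import * gives the robot as it stands. The module is installed in compiled form; this text tells all that it offers. Calls block until the motion is done:
- movep(position, orientation): joint-space move of the TCP to a pose.
- movel(position, rotation=None, v=0.15, until_force=None): straight line of the TCP; rotation=None keeps the orientation; v is the mean speed in m/s. With until_force (N) it stops when the force on the tool has changed by that much, and returns True; else False.
- move_joints(angles): joint-space move.
- command_gripper(opening): finger opening in m; the grip force is fixed at half the most; returns when the fingers have stopped.
- wait(seconds).
- ik(position, orientation): joint angles nearest the present ones, or None.
- get_obs(): the state.
- camera(name): name is "scene" or "top" or "wrist"; returns the picture (400x640x3 uint8, red, green, blue); there is no depth.
- camera_model(name): a dict with "fovy" (degrees; the focal length in pixels is half the picture's height over the tangent of half this angle, whatever the lens; pixels are square), "cx", "cy" (the principal point, pixels), "extrinsics" (4x4, takes a point from camera to world coordinates); the wrist camera has in their place "tool_from_camera" (4x4, takes a point from camera to tool coordinates, whose origin is the TCP and whose axes are the flange's). Camera axes: x right, y up, looking along -z (the intrinsics and any distortion apply to the point x, -y, -z); pixel columns grow to the right and rows downward; lengths in m; the calibration is good to about 2 mm. A picture is of the moment at which its call begins: read the wrist's pose just before it. camera_model takes no time and is no camera call.
A pose or a line that the arm cannot do raises MotionError and nothing moves.
- close_job(): hands the job in; it is judged then, once.
The state is a dict: "t": time; "joint_positions": joint angles; "joint_vel": joint speeds; "tau": joint torques, N m; "tool_pos": TCP position; "tcp_rot": TCP orientation; "wrist_force": force on the tool from outside, world axes, zero at the start; "ft_torque": the same for the moment, N m; "grip_width": finger opening in m; "grip_force": force on a finger pad.
Only numpy, scipy, OpenCV 4.12 (cv2) and the standard library are available. Lean on these libraries where they do the work, as an engineer would, in place of code of your own. Each camera call takes 0.05 s, during which the arm holds its last target. There are 200 camera calls.

## Working session

There is one attempt and no reset: what is moved stays moved. The work goes in short steps, each a Python script; the robot and the scene stay as the last script left them, time stands still between calls to the robot, and variables do not carry over. Pictures are saved under pics/ and viewed, at most 10 in all, crops included, and the job is handed in when it is done.

```bash
mkdir -p pics
python3 - <<'E'
from cell import *
import cv2
for n in("top","scene"):
    cv2.imwrite(f"pics/{n}0.png",camera(n)[:,:,::-1]); m=camera_model(n); print(n,m)
o=get_obs();print(o["t"],o["tool_pos"],o["tcp_rot"])
E
```

```text
top {'fovy': 50.075786879286596, 'cx': 317.86601136988406, 'cy': 201.73003009740475, 'extrinsics': array([[-0.01967906,  0.99718255, -0.07238574,  0.45195997],
       [-0.99973549, -0.02048799, -0.01044965,  0.03580662],
       [-0.01190325,  0.07216095,  0.99732197,  0.8637737 ],
       [ 0.        ,  0.        ,  0.        ,  1.        ]])}
scene {'fovy': 55.07158697886635, 'cx': 317.2385193055368, 'cy': 195.4023090125869, 'extrinsics': array([[-0.79032128, -0.45148177,  0.41419379,  0.84522023],
       [ 0.61268859, -0.58482805,  0.53159085,  0.40482004],
       [ 0.00222857,  0.67389937,  0.73881978,  0.61392543],
       [ 0.        ,  0.        ,  0.        ,  1.        ]])}
0.1 [ 0.2018405  -0.53819165  0.23073806] [-5.47851044e-04  9.83949256e-01  1.78447640e-01 -2.81364252e-05]
```

View pics/top0.png

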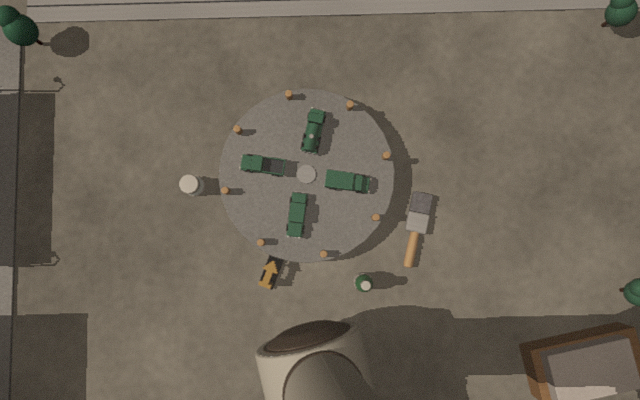

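View pics/scene0.png

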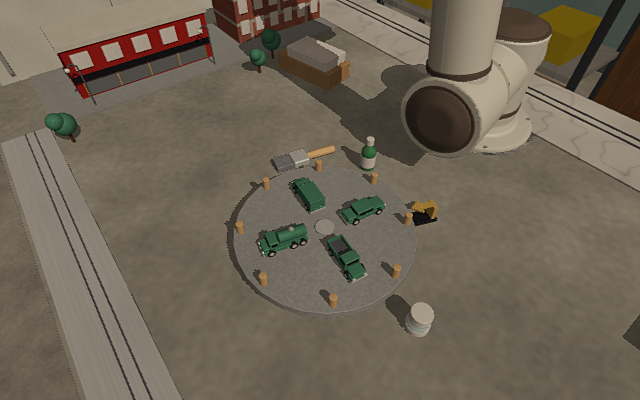

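The top view shows the pickup at about (262,164), nose to the left at (241,162). The pointer is at (270,272) and the disc centre at about (306,174). The jar (190,184), glue bottle (364,283) and brush (415,230) stand around it. The disc has to turn about 83° counter-clockwise.

```bash
cat > h.py <<'E'
from cell import *
import numpy as np, cv2
from scipy.optimize import least_squares
def proj(P,n="top"):
    m=camera_model(n);f=200/np.tan(np.radians(m["fovy"]/2))
    E=np.linalg.inv(m["extrinsics"]);p=np.atleast_2d(P)@E[:3,:3].T+E[:3,3]
    return np.c_[m["cx"]-f*p[:,0]/p[:,2],m["cy"]+f*p[:,1]/p[:,2]]
def unproj(uv,z,n="top"):
    m=camera_model(n);f=200/np.tan(np.radians(m["fovy"]/2));E=m["extrinsics"]
    uv=np.atleast_2d(uv).astype(float)
    d=np.c_[(uv[:,0]-m["cx"])/f,-(uv[:,1]-m["cy"])/f,-np.ones(len(uv))]@E[:3,:3].T
    return E[:3,3]+d*((z-E[2,3])/d[:,2])[:,None]
def orange(im):
    h=cv2.cvtColor(im,cv2.COLOR_RGB2HSV)
    m=cv2.inRange(h,(5,90,110),(25,255,255))
    _,_,s,c=cv2.connectedComponentsWithStats(m)
    return [(tuple(np.round(c[i],1)),s[i,4]) for i in range(1,len(s)) if s[i,4]>8]
def fitpegs(uv,z=.066):
    w=unproj(uv,z)[:,:2]
    def r(p):
        a=np.arctan2(w[:,1]-p[1],w[:,0]-p[0]);k=np.round((a-p[2])/(np.pi/4))
        t=p[2]+k*np.pi/4
        return (w-p[:2]-.155*np.c_[np.cos(t),np.sin(t)]).ravel()
    a0=np.arctan2(*(w[0]-w.mean(0))[::-1])
    s=least_squares(r,[*w.mean(0),a0]);return s.x,np.abs(s.fun).max(),w
E
python3 - <<'E'
from h import *
im=camera("top");o=orange(im);print(o)
uv=[c for c,a in o if a<120 and 80<np.hypot(c[0]-306,c[1]-174)<95 ]
print(len(uv),uv)
x,e,w=fitpegs(uv);print(x,np.degrees(x[2])%45,e)
c=x[:2]
for z,n,p in((.06,'nose',(241,162)),(.044,'ptip',(272,259)),(.044,'ptail',(267,288)),(.05,'jar',(189,184)),(.085,'glue',(366,286))):
    q=unproj(p,z)[0,:2]-c;print(n,q+c,np.hypot(*q),np.degrees(np.arctan2(q[1],q[0])))
cr=im[60:310,170:450,::-1];cv2.imwrite("pics/c1.png",cv2.resize(cr,None,fx=2.4,fy=2.4,interpolation=cv2.INTER_CUBIC))
E
```

```text
[((np.float64(288.0), np.float64(93.0)), np.int32(41)), ((np.float64(349.5), np.float64(103.9)), np.int32(50)), ((np.float64(236.1), np.float64(128.2)), np.int32(40)), ((np.float64(385.6), np.float64(154.9)), np.int32(49)), ((np.float64(224.4), np.float64(189.8)), np.int32(37)), ((np.float64(375.3), np.float64(217.0)), np.int32(49)), ((np.float64(410.6), np.float64(249.2)), np.int32(319)), ((np.float64(260.2), np.float64(242.0)), np.int32(41)), ((np.float64(323.0), np.float64(253.2)), np.int32(41)), ((np.float64(267.8), np.float64(274.4)), np.int32(258)), ((np.float64(540.6), np.float64(390.0)), np.int32(244))]
8 [(np.float64(288.0), np.float64(93.0)), (np.float64(349.5), np.float64(103.9)), (np.float64(236.1), np.float64(128.2)), (np.float64(385.6), np.float64(154.9)), (np.float64(224.4), np.float64(189.8)), (np.float64(375.3), np.float64(217.0)), (np.float64(260.2), np.float64(242.0)), (np.float64(323.0), np.float64(253.2))]
[0.56599373 0.06691974 0.1948505 ] 11.164111095407693 0.0007641069203658812
nose [0.58893174 0.18869741] 0.1239191335182899 79.3327647861955
ptip [0.40395944 0.13385418] 0.17531495014285098 157.5550623924633
ptail [0.34957595 0.14399092] 0.22973162916482676 160.39805605382173
jar [0.5501972  0.29083936] 0.22447611388385152 94.03527826934709
glue [ 0.35501135 -0.03947347] 0.23629024814129473 -153.23931762601836
```

View pics/c1.png

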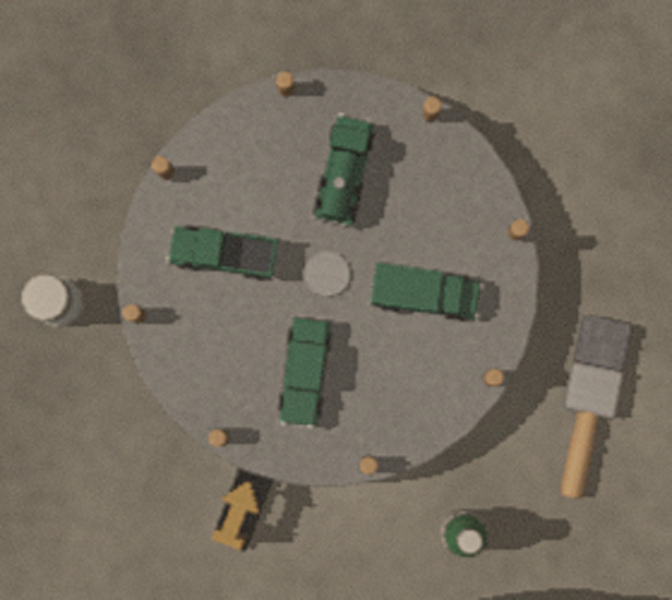

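```bash
cat >> h.py <<'E'
C=np.array([.5660,.0669]);S=1
from scipy.spatial.transform import Rotation as Ro
def pose(deg,z=.053,r=.156,s=1):
    a=np.radians(deg);y=s*np.array([-np.sin(a),np.cos(a),0]);zz=np.array([0,0,-1.])
    q=Ro.from_matrix(np.c_[np.cross(y,zz),y,zz]).as_quat()
    return [*(C+r*np.array([np.cos(a),np.sin(a)])),z],[q[3],*q[:3]]
def arc(a,b,step=10,v=.06,s=1):
    for t in np.linspace(a,b,max(1,int(np.ceil((b-a)/step)))+1)[1:]: movel(*pose(t,s=s),v=v)
def measure():
    uv=[c for c,a in orange(camera("top")) if 20<a<70 and 78<np.hypot(c[0]-306,c[1]-174)<95]
    x,e,w=fitpegs(uv);return len(uv),e,x[:2],np.degrees(x[2])%45
E
python3 - <<'E'
from h import *
q=unproj((267.8,274.4),.044)[0,:2]-C;print("pointer",np.degrees(np.arctan2(q[1],q[0])),np.hypot(*q))
for s in(1,-1):
    js=[ik(*pose(a,s=s)) for a in (-93,-50,0)];print(s,[None if j is None else np.round(j,2).tolist() for j in js])
E
```

```text
pointer 158.4799061158755 0.20523665480996411
1 [[-0.29, 0.25, 1.69, -0.0, 1.2, -0.24], [-0.19, 0.45, 1.42, -0.0, 1.27, -0.89], [-0.01, 0.56, 1.26, -0.0, 1.33, -1.58]]
-1 [None, [-0.19, 0.45, 1.42, -0.0, 1.27, 2.25], [-0.01, 0.56, 1.26, -0.0, 1.33, 1.56]]
```

Run:
```python
from h import *
command_gripper(0.0)
movep(*pose(-94,z=.16)); movel(*pose(-94),v=.1)
print(measure())
arc(-94,-80,v=.04); print(measure(), get_obs()["wrist_force"])
arc(-80,-18,v=.06); wait(.5)
print(measure(),get_obs()["t"],get_obs()["wrist_force"])
cv2.imwrite("pics/t2.png",camera("top")[:,:,::-1])
```

```text
(7, np.float64(0.0005185214747495948), array([0.56609165, 0.0670163 ]), np.float64(11.214056686120156))
(5, np.float64(0.051545638225700824), array([0.59651941, 0.1029289 ]), np.float64(37.51603689699473)) [ 0.20357785  0.09362642 -0.62438658]
(4, np.float64(0.0022216295323068402), array([0.56572703, 0.06642168]), np.float64(35.239959417527125)) 9.95 [-0.09052654 -0.35454335  0.5151448 ]
```

View pics/t2.png

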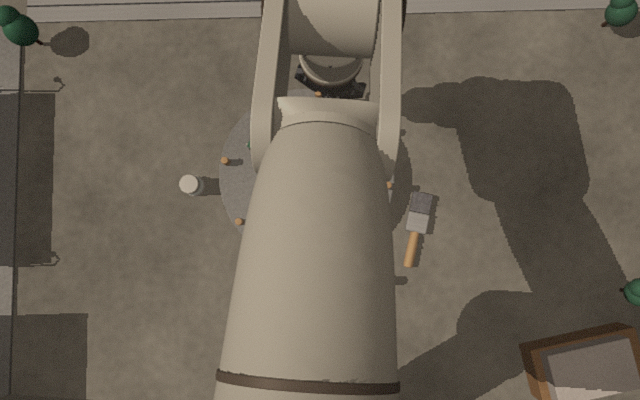

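The arm hides most of the disc, but the visible pegs (225,160), (238,222) and (389,184) show a turn of about 69°. I'll push the rest slowly, back off and check.

Run:
```python
from h import *
arc(-18,-7.3,step=12,v=.03); wait(.3)
movel(*pose(-14),v=.05); movel(*pose(-14,z=.17),v=.15)
movep(*pose(-94,z=.2)); 
o=get_obs();print(o["t"])
im=camera("top");print(measure())
cv2.imwrite("pics/t3.png",cv2.resize(im[60:310,170:450,::-1],None,fx=2.4,fy=2.4,interpolation=cv2.INTER_CUBIC))
```

```text
13.9833
(6, np.float64(0.05122249807257759), array([0.58404658, 0.1111842 ]), np.float64(23.147917423215635))
```

View pics/t3.png

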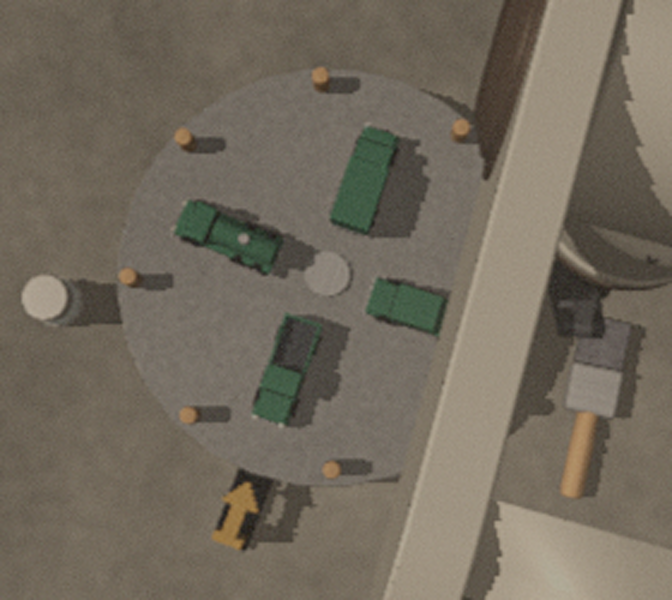

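```bash
sed -i 's/a0=np.arctan2.*/C0=np.array([.566,.0669]);a0=np.arctan2(*(w[0]-C0)[::-1])/; s/least_squares(r,\[\*w.mean(0)/least_squares(r,[*C0/' h.py
python3 - <<'E'
from h import *
movep([.3,-.4,.25],pose(-94)[1]); wait(.3)
n,e,c,p=measure();print(n,e,c,p,"pickup axis",p+22.5+90, p+22.5+135)
im=camera("top")
def ang(p,z): q=unproj(p,z)[0,:2]-C;return np.degrees(np.arctan2(q[1],q[0])),np.hypot(*q)
o=orange(im);print([ang(c,.044) for c,a in o if 150<a and 255<c[0]<285])
f=lambda u,v:(170+(u+.5)/2.4-.5,60+(v+.5)/2.4-.5)
print("tip",ang(f(243,484),.044),"tail",ang(f(229,546),.044),"nose",ang(f(273,421),.06),get_obs()["t"])
E
```

```text
8 0.0009281717567252434 [0.56594455 0.06682593] 0.5720979621641451 pickup axis 113.07209796216415 158.07209796216415
[(np.float64(158.46117667003332), np.float64(0.20506090977357974))]
tip (np.float64(157.49129006457397), np.float64(0.1802198247905423)) tail (np.float64(159.431381226395), np.float64(0.2295074067494618)) nose (np.float64(159.8280608331542), np.float64(0.1247474376583182)) 15.9833
```

```bash
python3 -c "
from cell import *
print(close_job())"
```

```text
the job is handed in; nothing more can be done
None
```

I turned the disc about 79° counter-clockwise and handed the job in: the pickup's axis is at 158.1° and the pointer at 158.5° (±1°, tolerance about 7°), the models looked in place with the sedan's nose end hidden by the arm, and the robot was clear of everything.

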